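Load the fraction collector and index its carriage under the drop needle

ROBOT

A 6-joint arm with a two-finger parallel gripper is mounted at the origin on the work surface. World frame = base frame: x ahead of the robot, y to its left, z up, the work surface at z = 0. Lengths are in m, angles in rad, forces in N, time in s.
With the tool pointing down it reaches from about 0.4 to 0.825 m from the base axis. Payload 7 kg.
Tool frame: the origin (TCP) lies on the centre line of the jaws, within the pads' length; the fingertips stand arm.tip_reach ahead of it and the grasp point (between the pads) lies 5 mm behind it (arm.tip_reach is the distance from the TCP to the fingertips, in m); z points along the fingers, y is the line along which they close (so a half turn about z gives the same grasp; the last joint's range is limited). The gripper opens to 88 mm and grips with 3 to 60 N. Pads are 19 mm wide; open, the fingers measure 130 mm over their backs; the gripper's body (78 mm by 193 mm) begins 47 mm behind the grasp point.
Start: joints at [-1.008, 0.359, 0.012, 0, -1.224, -0.288], TCP at [0.183, -0.65, 0.216] pointing down, gripper open.
Joint ranges: [-3.07, 3.07], [-1.43, 2.12], [-1.02, 1.25], [-3.03, 1.67], [-3.05, -0], [-3.03, 3.03]. Speed limits (rad/s): [2.39, 2.39, 3.01, 3.14, 3.14, 3.14].

INTERFACE

Orientations are given as [roll, pitch, yaw] about the fixed x, y, z axes, in that order (R = Rz(yaw) Ry(pitch) Rx(roll)).
In Python, from station import status, optics, order, arm gives the robot as it stands. The module is installed in compiled form; this text tells all that it offers.
- The arm moves only by the shell command python3 -m jog 'ROWS' [FORCE]. ROWS is JSON, a list of rows, each a list of 3 entries, a list of its own where there are three numbers: the gripper command: -1 is shut, 1 is fully open, values between are in proportion, then the shift along the tool's x, y, z in mm, then the turn about the tool's z in rad. A call has 1 to 20 rows; each row is the pose to reach, as a shift and turn from the pose commanded when the call began, along the tool's axes at that moment; what a row does not reach only later rows make up. A row lasts 1/8 s, in which the tool goes at most 62.5 mm and 10.7 degrees, less where a joint would pass 70% of its speed; a pose out of reach is approached as far as the arm can. A call with a gripper value outside its range is refused whole. The fingers move at their own pace and stop on an object; FORCE is the grip in N (left out, the last holds). Time passes only in rows, so rows that repeat a pose let the fingers close. It gives the time, the measured TCP pose, the force, the opening and the grip force at its end, in the units of the state.
- status.get_state(): the state, without advancing time (a new reading comes with each control period).
- optics.grab_frame(name): name is "side" or "top" or "wrist"; returns a dict with "color" (400x640x3 uint8, red, green, blue), "mtx" (3x3 intrinsics, pixels), "cam_to_world" (4x4, takes a point from camera to world coordinates). Camera axes: x right, y down, z forward; pixel columns grow to the right and rows downward; lengths in m; the calibration is good to about 2 mm. A picture is of the moment at which its call begins. There is no depth.
- order.job_done(): hands the job in; it is judged then, once.
The state is a dict: "t": time; "q": joint angles; "qd": joint speeds; "joint_efforts": joint torques, N m; "eef_pos": TCP position; "ee_rot": TCP orientation; "force": force on the tool from outside, world axes, zero at the start; "moment": the same for the moment, N m; "width": finger opening in m; "gripper_force": force on a finger pad.
Only numpy, scipy, OpenCV 4.12 (cv2) and the standard library are available. Lean on these libraries where they do the work, as an engineer would, in place of code of your own. Each camera call takes 0.05 s, during which the arm holds its last target. There are 200 camera calls.

TASK

Load the fraction collector: at the loading station, put the thick blue spacer ring over the carriage's spindle and then the white vial carousel on top of it, each lowered by hand (not dropped) all the way down; leave everything else on the bench where it is. Then pull up the red lock plunger, slide the carriage to the next hole, under the drop needle, and let the pin go fully down into that hole. Finish while still holding the red knob, gripped between the fingers, with the pin fully in the hole: do not let go of it.

Things in the scene. Friction and masses are not known exactly. Their poses are not given: they have to be found in the camera images.
- collector: White vial fraction collector, fixed to the bench. Origin: at bench level under the spindle's axis with the carriage at the loading station; z up, y the way the carriage slides from there towards the tower. Deck x -80 to +98 mm, y -185 to +200 mm, top 30 mm above the bench; end blocks and rods on it up to 59 mm. Tower: y 190 to 330 mm, 170 mm wide, 210 mm tall.
- drop_head (a point): Foot of the drop head (20 mm in diameter, black) on the arm that reaches out from the tower, 192 mm above the bench; thin tubing and needle below it end 147 mm above the bench. Origin 92 mm along the collector's y from the loading spindle. The arm is 20 mm wide, its top 226 mm above the bench.
- carriage (a joint): Travel of the aluminium carriage along the collector's y, in m: 0 = loading station (pin in first hole, as at the start), 0.070 = next hole (under the drop needle), 0.140 = third hole. About 2 N of friction with the pin up. Its plate (126 mm wide, top 60 mm above the bench) carries the spindle and, on an ear at x +78, y -110 mm from the spindle in the collector's axes, the lock plunger.
- plunger (a joint): Lift of the spring-loaded lock plunger, in m: 0 = pin fully down in a hole, 0.010 = pin tip just clear of the index strip, 0.014 = stop. The spring pushes down with about 5 N when down and 9 N at the stop. The 8 mm pin has a round end and 1.25 mm of play either side in its hole; between holes it rests on the strip at 0.010.
- collect_hole (a point): Mouth of the next hole, into which the pin must go: top of the steel index bar beside the carriage, 46 mm above the bench. The bar (20 mm wide) has three round holes 70 mm apart, with a green, a blue and a black mark; this is the middle, blue one.
- knob_center (a point): Centre of the red plunger knob, an upright cylinder 28 mm in diameter and 26 mm tall; with the pin down it is 97 mm above the bench. Below it is a 20 mm sleeve whose top is 17 mm below the knob's centre. The knob moves straight up and down and travels with the carriage.
- spindle_seat (a point): Centre of the top face of the spindle's flange (36 mm in diameter), 68 mm above the bench, on which the spacer sits; the spindle is a steel post 16 mm in diameter that rises 58 mm above this face, the top 9 mm tapering to 9 mm in diameter. It travels with the carriage. Its axes are parallel to the collector's.
- spacer_center (a point): Centre (half-way up, on the axis) of the blue spacer ring: 46 mm outside diameter, 24 mm tall, bore 18.4 mm. It starts flat on the bench. Fully home, this point is 12 mm above the flange's top face.
- carousel_center (a point): Point on the axis of the white vial carousel, 17 mm above its underside: a round block 66 mm in diameter and 34 mm tall with a bore of 18.4 mm, and nine amber vials standing 8 mm out of its top at 22 mm from the axis. It starts upright on the bench. Fully home on the spacer, this point is 41 mm above the flange's top face.
- thin_ring_center (a point): Centre of a spare black ring, 46 mm outside diameter and only 10 mm tall, lying on the bench. Not for this job: leave it where it is.
- solvent: Amber bottle with blue cap, 72 mm in diameter, 165 mm tall; origin at its foot. Leave it.
- beaker: Glass beaker, 72 mm in diameter, 85 mm tall; origin at its foot. Leave it.
- tip_box: Blue pipette-tip box, 85 x 120 x 72 mm; origin at its foot. Leave it.
- spanner: Steel spanner, 130 mm long along its x, 8 mm thick, lying on the bench; origin under its middle. Leave it.
- cap_jar: Small glass jar with white lid, 58 mm in diameter, 70 mm tall; origin at its foot. Leave it.
- vial_rack: Orange vial rack, 75 x 150 x 48 mm; origin at its foot. Leave it.
Mind the look-alikes: they are no part of the job. Leave any pink look-alike of the part that bears spacer_center alone.

How it is judged:
On the way, in this order (a step that is already met when the one before it is completed fails the run):
1. the blue spacer is fully down on the spindle's flange and let go, with the carriage at the loading station (z of spacer_center in the frame of spindle_seat between 0.0095 and 0.0145 m and horizontal distance between spacer_center and spindle_seat below 0.004 m and angle between spacer_center's own z axis and vertical below 0.08 rad and value of joint carriage below 0.005 m and contact force between the fingers and spacer below 0.1 N), for 0.2 s.
2. the carousel is fully down on the spacer and let go, with the carriage still at the loading station (z of spacer_center in the frame of spindle_seat between 0.0095 and 0.0145 m and horizontal distance between each of spacer_center, carousel_center and spindle_seat below 0.004 m and angle between each of spacer_center, carousel_center's own z axis and vertical below 0.08 rad and z of carousel_center in the frame of spindle_seat between 0.038 and 0.044 m and value of joint carriage below 0.005 m and contact force between the fingers and carousel below 0.1 N), for 0.2 s.
3. the fingers pull the plunger up until the pin is out of the first hole, before the carriage is near the next one (value of joint plunger above 0.0088 m and contact force between the fingers and plunger above 1 N and value of joint carriage below 0.06 m), for 0.05 s.
At the end, for the whole second after the job is handed in: The fingers still hold the knob (more than 2 N), the pin is down in the next hole (plunger below 2 mm, carriage at 70 mm within 2.5 mm and still), and the spacer and then the carousel sit fully home on the spindle (heights within 2.5 and 3 mm, within 4 mm of its axis, upright within 0.08 rad) (z of spacer_center in the frame of spindle_seat between 0.0095 and 0.0145 m and horizontal distance between each of spacer_center, carousel_center and spindle_seat below 0.004 m and angle between each of spacer_center, carousel_center's own z axis and vertical below 0.08 rad and z of carousel_center in the frame of spindle_seat between 0.038 and 0.044 m and value of joint carriage between 0.0675 and 0.0725 m and velocity of joint carriage between -0.01 and 0.01 m/s and value of joint plunger below 0.002 m and contact force between the fingers and plunger above 2 N); the arm keeps its last pose, push and grip.
It fails at once if another thing on the bench is moved by more than 20 mm (distance of any of thin_ring_center, solvent, beaker, tip_box, spanner, cap_jar, vial_rack from where it was at the start of the episode above 0.02 m).
It fails at once if the spacer is dropped: let go while more than 8 mm above its place on the spindle (horizontal distance between spacer_center and spindle_seat below 0.012 m and z of spacer_center in the frame of spindle_seat above 0.02 m and contact force between the fingers and spacer below 0.05 N).
It fails at once if the carousel is dropped: let go while more than 8 mm above its place on the spindle (horizontal distance between carousel_center and spindle_seat below 0.012 m and z of carousel_center in the frame of spindle_seat above 0.049 m and contact force between the fingers and carousel below 0.05 N).
It also fails if it takes over 67 s, if anything falls off the work surface, if the arm or the gripper's body presses on something with over 40 N, if the wrist force passes 120 N, or if a joint passes its speed limit or range.

## Working session

There is one attempt and no reset: what is moved stays moved. The work goes in short steps, Python scripts to look and compute and a shell command to move; the robot and the scene stay as the last step left them, time stands still between calls to the robot, and variables do not carry over. Pictures are saved under pics/ and viewed, at most 10 in all, crops included, and the job is handed in when it is done.

```bash
mkdir -p pics
python3 - <<'E'
from station import status, optics, arm
import cv2, numpy as np
print(status.get_state(), arm.tip_reach)
for n in ("side","top","wrist"):
    f=optics.grab_frame(n); cv2.imwrite(f"pics/{n}0.png",f["color"][:,:,::-1]); np.savez(f"pics/{n}0.npz",**f)
    print(n,f["mtx"].tolist(),np.round(f["cam_to_world"],4).tolist())
E
```

```text
{'t': 0.0, 'q': array([-1.00789261e+00,  3.59382094e-01,  1.10323746e-02, -3.45809658e-04,
       -1.22411313e+00, -2.88093492e-01]), 'qd': array([-0.00064924,  0.00019115,  0.00045517,  0.00031029, -0.00184282,
       -0.00067953]), 'joint_efforts': array([ 4.02796422e-04, -5.82722926e+01,  2.93061876e+01,  6.99726239e+00,
        7.05403945e-03, -1.89267398e-04]), 'eef_pos': array([ 0.18298869, -0.64917555,  0.21481507]), 'ee_rot': array([ 3.13990244e+00, -1.61862378e-04, -2.86690007e+00]), 'force': array([ 0.53388697,  0.0723267 , -0.88570321]), 'moment': array([0.01341904, 0.00093599, 0.00869751]), 'gripper_force': 0.0, 'width': 0.08769645135723676} 0.014
side [[460.71227470018374, 0.0, 311.95200216582447], [0.0, 460.71227470018374, 193.6152453575531], [0.0, 0.0, 1.0]] [[-0.9437, -0.1986, 0.2646, 0.2601], [-0.3306, 0.5314, -0.78, 0.8968], [0.0143, -0.8235, -0.5671, 0.861], [0.0, 0.0, 0.0, 1.0]]
top [[444.17478781365855, 0.0, 319.9592045155488], [0.0, 444.17478781365855, 206.64975159245733], [0.0, 0.0, 1.0]] [[-0.0058, -0.9954, 0.0961, 0.4973], [-1.0, 0.0054, -0.0051, -0.0915], [0.0046, -0.0961, -0.9954, 1.15], [0.0, 0.0, 0.0, 1.0]]
wrist [[328.6455424905785, 0.0, 321.6573500957466], [0.0, 328.6455424905785, 199.1716369624438], [0.0, 0.0, 1.0]] [[-0.2718, 0.9298, 0.248, 0.1162], [0.9623, 0.262, 0.0723, -0.6674], [0.0022, 0.2583, -0.9661, 0.383], [0.0, 0.0, 0.0, 1.0]]
```

View pics/top0.png

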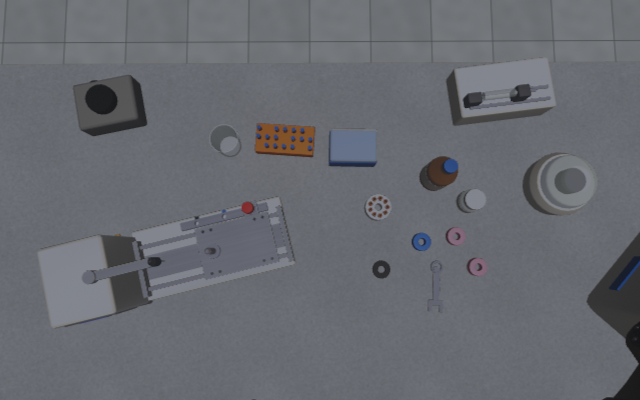

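View pics/side0.png

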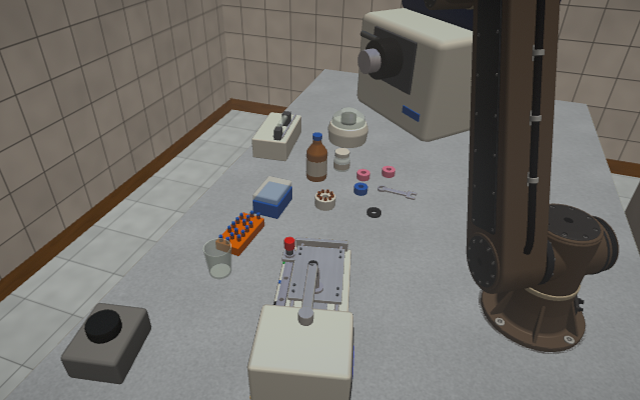

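Candidates in the top view for the spacer: blue ring (422,242), which fits the description; pink look-alikes (456,236) and (477,267); thin black ring (381,269). The carousel is at (378,207), knob at (247,208) and spindle near (210,251). I'll measure these and check with one crop.

```bash
cat > h.py <<'E'
import numpy as np, cv2
from station import status, optics
def ray(f,u,v,z):
    "pixel -> world point on plane z"
    d=f["cam_to_world"][:3,:3]@np.linalg.solve(f["mtx"],[u,v,1]); o=f["cam_to_world"][:3,3]
    return o+d*(z-o[2])/d[2]
def pix(f,p):
    T=np.linalg.inv(f["cam_to_world"]); c=T[:3,:3]@p+T[:3,3]; c=f["mtx"]@c; return c[:2]/c[2]
def blobs(f,lo,hi,amin=20):
    m=cv2.inRange(cv2.cvtColor(f["color"],cv2.COLOR_RGB2HSV),np.array(lo),np.array(hi))
    n,_,s,c=cv2.connectedComponentsWithStats(m)
    return [(np.round(c[i],1).tolist(),s[i].tolist()) for i in range(1,n) if s[i][4]>=amin]
def tool(p,st=None,ref=None):
    "world target TCP -> shift in tool axes, mm"
    from scipy.spatial.transform import Rotation as R
    st=st or status.get_state()
    return np.round(1000*R.from_euler("xyz",st["ee_rot"]).inv().apply(np.array(p)-st["eef_pos"]),1)
E
python3 - <<'E'
from h import *
f=dict(np.load("pics/top0.npz"))
print("blue",blobs(f,(105,150,60),(125,255,255)))
print("red",blobs(f,(0,180,80),(5,255,255),15),blobs(f,(174,150,80),(180,255,255),15))
print("black",blobs(f,(0,0,0),(180,255,35),30))
hsv=cv2.cvtColor(f["color"],cv2.COLOR_RGB2HSV); print(hsv[242,413:432].tolist()); print(hsv[207,364:392].tolist())
print(hsv[251,200:222,2], hsv[208,240:256].tolist())
a=f["color"][180:300,180:500,::-1]
cv2.imwrite("pics/c1.png",np.clip(cv2.resize(a,None,fx=2.5,fy=2.5,interpolation=cv2.INTER_CUBIC)*1.5,0,255))
E
```

```text
blue [([450.3, 165.5], [444, 159, 14, 14, 142]), ([421.2, 241.4], [413, 234, 17, 16, 170]), ([628.3, 275.2], [617, 260, 23, 30, 98])]
red [] []
black [([101.1, 99.2], [86, 85, 31, 29, 686]), ([631.6, 368.4], [605, 322, 35, 78, 841])]
[[110, 151, 110], [109, 154, 136], [109, 156, 136], [109, 157, 135], [109, 160, 134], [111, 92, 116], [109, 19, 105], [110, 20, 114], [113, 18, 115], [110, 20, 117], [110, 32, 95], [112, 85, 57], [112, 140, 80], [110, 153, 122], [109, 156, 136], [109, 156, 134], [109, 158, 132], [110, 132, 124], [110, 51, 115]]
[[108, 16, 81], [105, 10, 103], [110, 17, 135], [113, 22, 141], [111, 23, 142], [165, 12, 126], [8, 60, 120], [4, 32, 119], [124, 14, 132], [113, 23, 142], [110, 19, 123], [111, 17, 108], [110, 20, 113], [110, 20, 114], [110, 20, 114], [110, 20, 112], [107, 20, 88], [90, 4, 66], [114, 21, 119], [113, 22, 141], [113, 18, 127], [3, 51, 109], [8, 119, 92], [2, 53, 63], [8, 85, 78], [4, 38, 108], [132, 10, 127], [111, 20, 127]]
[112 111 112 112 100 100 109 109  98  83  80  70  57  58  58  72 101 113
 113 102  94 107] [[114, 29, 125], [173, 79, 120], [0, 172, 129], [0, 168, 129], [0, 166, 129], [0, 164, 129], [0, 162, 129], [0, 160, 129], [0, 158, 129], [0, 158, 129], [0, 156, 129], [0, 156, 129], [0, 151, 103], [177, 100, 66], [143, 29, 79], [115, 31, 106]][ WARN:0@0.264] global loadsave.cpp:1063 imwrite_ Unsupported depth image for selected encoder is fallbacked to CV_8U.
```

View pics/c1.png

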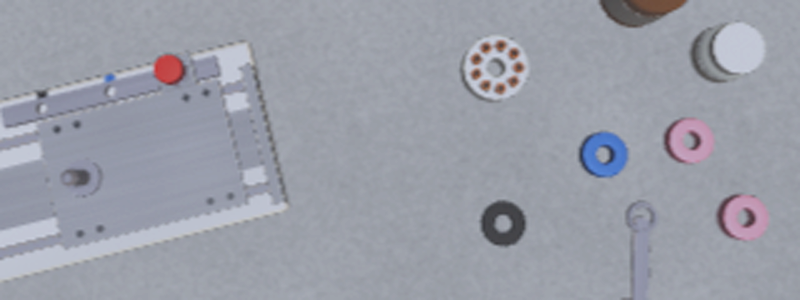

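Crop: the blue ring is at (604,154) in crop pixels, with the pinks at (690,141) and (744,217) and the thin black ring at (503,222), so the choice holds. The flange is at (83,178) with the spindle tip left of it, and the carousel at (495,68).

Run:
```python
from h import *
f=dict(np.load("pics/top0.npz")); g=dict(np.load("pics/side0.npz"))
def cen(f,win,cond):
    x0,x1,y0,y1=win; h=cv2.cvtColor(f["color"],cv2.COLOR_RGB2HSV)[y0:y1,x0:x1].astype(int)
    m=cond(h[...,0],h[...,1],h[...,2]).astype(np.uint8); c=max(cv2.findContours(m,0,2)[0],key=cv2.contourArea)
    return np.array(cv2.minEnclosingCircle(cv2.convexHull(c))[0])+[x0,y0]
r=cen(f,(405,438,228,256),lambda h,s,v:(s>110)&(v>100)); c=cen(f,(358,400,190,228),lambda h,s,v:(v>118)|(s>60)); k=cen(f,(236,258,198,220),lambda h,s,v:(s>100)&(v>110))
print(r,c,k)
R=ray(f,*r,.024);C=ray(f,*c,.034);K=ray(f,*k,.110);S=ray(f,213.2,251.2,.068)
for n,p in zip("RCKS",(R,C,K,S)): print(n,p.round(4),np.hypot(*p[:2]).round(3))
d=K-S; print(np.hypot(*d[:2]), np.hypot(78,110)); yaw=np.arctan2(d[1],d[0])-np.arctan2(-110,78); print("yaw",yaw)
S2=K[:2]-np.array([[np.cos(yaw),-np.sin(yaw)],[np.sin(yaw),np.cos(yaw)]])@[.078,-.110]; print("spindle tip from knob",S2, pix(f,np.array([*S[:2],.126])), pix(g,np.array([*S[:2],.126])))
print("tool shift to ring above",tool([*R[:2],.13]),"yaw now",status.get_state()["ee_rot"][2])
```

```text
[421.5 241.5] [378.24096298 206.55421638] [246.5625 207.    ]
R [ 0.516  -0.3538  0.024 ] 0.626
C [ 0.6045 -0.2445  0.034 ] 0.652
K [0.5978 0.0756 0.11  ] 0.603
S [0.4948 0.162  0.068 ] 0.521
0.13444338334964231 134.84806264830058
yaw 0.2561981453640545
spindle tip from knob [0.49446731 0.16225884] [207.26048871 251.2937041 ] [316.74532599 267.27581933]
tool shift to ring above [-400.7  194.1   85.2] yaw now -2.866949027084884
```

```bash
python3 -m jog '[[0.4,[-60,30,20],-0.18],[0.4,[-120,60,40],-0.36],[0.4,[-180,90,50],-0.54],[0.4,[-240,120,50],-0.72],[0.4,[-300,150,60],-0.9],[0.4,[-355,172,70],-1.08],[0.4,[-401,194,80],-1.25],[0.4,[-401,194,80],-1.3],[0.4,[-401,194,80],-1.3],[0.4,[-401,194,80],-1.3]]' 30
python3 - <<'E'
from h import *
f=optics.grab_frame("wrist"); cv2.imwrite("pics/w1.png",f["color"][:,:,::-1]); np.savez("pics/w1.npz",**f)
for b in blobs(f,(100,110,60),(125,255,255),200): print(b, ray(f,*b[0],.024))
E
```

```text
t: 1.4
eef_pos: [0.5157, -0.3547, 0.1358]
ee_rot: [3.141, 0.0, -1.569]
force: [-0.6, 0.1, 0.1]
width: 0.0615
gripper_force: 0.0
([319.8, 191.7], [295, 167, 51, 50, 1667]) [ 0.51707166 -0.35484728  0.024     ]
```

View pics/w1.png

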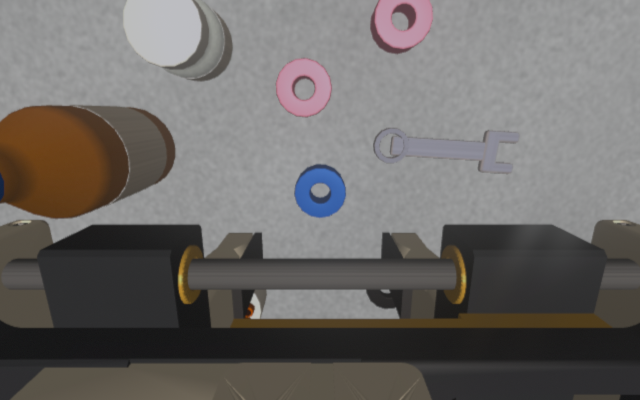

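The wrist view shows the blue ring at (320,191), centred between the jaws. The bottle on the left is clear.

```bash
python3 -m jog '[[0.4,[0,-1,50],0],[0.4,[0,-1,90],0],[0.4,[0,-1,105],0],[0.4,[0,-1,113],0],[0.4,[0,-1,113],0],[-1,[0,-1,113],0],[-1,[0,-1,113],0],[-1,[0,-1,113],0],[-1,[0,-1,113],0],[-1,[0,-1,113],0]]' 30
python3 -m jog '[[-1,[0,0,-50],0],[-1,[0,0,-110],0],[-1,[0,0,-150],0],[-1,[0,0,-150],0],[-1,[0,0,-150],0]]'
python3 - <<'E'
from h import *
f=optics.grab_frame("wrist"); cv2.imwrite("pics/w2.png",f["color"][:,:,::-1]);np.savez("pics/w2.npz",**f)
print(blobs(f,(100,110,50),(125,255,255),200))
print("to spindle above", tool([.4946,.1621,.19]))
E
```

```text
t: 2.7
eef_pos: [0.5175, -0.3541, 0.0228]
ee_rot: [-3.142, -0.0, -1.567]
force: [0.1, 0.2, -0.4]
width: 0.0167
gripper_force: 0.0
t: 3.32
eef_pos: [0.5171, -0.3538, 0.1724]
ee_rot: [3.141, 0.001, -1.567]
force: [-0.7, 0.5, -0.0]
width: 0.0001
gripper_force: 0.0
[([28.2, 167.7], [0, 139, 64, 59, 3158]), ([321.5, 182.1], [300, 160, 45, 45, 1335]), ([115.3, 300.3], [65, 290, 88, 29, 1654])]
to spindle above [-516.    20.3  -17.8]
```

Run:
```python
from h import *
f=dict(np.load("pics/w2.npz")); print("wrist",ray(f,321.5,182.1,.024))
t=optics.grab_frame("top"); s=optics.grab_frame("side")
for n,q in(("top",t),("side",s)):
  for b in blobs(q,(100,110,50),(125,255,255),40): print(n,b,ray(q,*b[0],.024))
h=np.hstack([f["color"][100:400,160:480],cv2.resize(s["color"][140:240,300:420],(360,300))])
cv2.imwrite("pics/c2.png",h[:,:,::-1])
```

```text
wrist [ 0.51699987 -0.35471202  0.024     ]
top ([450.3, 165.5], [443, 159, 15, 14, 167]) [ 0.71057573 -0.43337355  0.024     ]
top ([420.3, 246.0], [413, 241, 17, 10, 103]) [ 0.50469931 -0.35040439  0.024     ]
top ([626.5, 273.4], [610, 257, 30, 34, 311]) [ 0.43296281 -0.86832517  0.024     ]
side ([410.5, 112.9], [402, 105, 18, 16, 126]) [ 0.45468327 -0.98496805  0.024     ]
side ([316.9, 136.1], [313, 133, 9, 8, 63]) [ 0.76375214 -0.63569695  0.024     ]
side ([360.4, 188.5], [354, 183, 14, 13, 139]) [ 0.51221055 -0.33751885  0.024     ]
side ([271.9, 205.9], [250, 187, 42, 32, 535]) [ 0.74412903 -0.14824956  0.024     ]
```

View pics/c2.png

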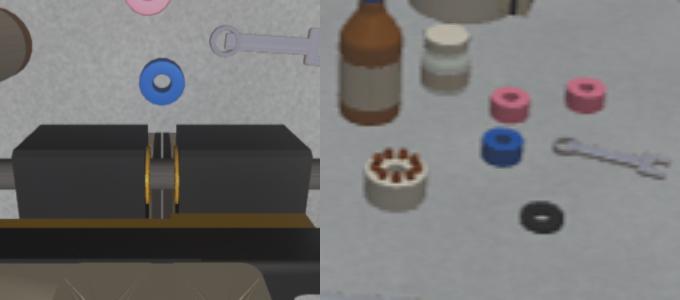

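The fingers closed without touching the ring, and it hasn't moved. I'll go down open and look from the side before closing.

```bash
python3 -m jog '[[0.4,[0,0,0],0],[0.4,[0,0,0],0],[0.4,[0,0,0],0],[0.4,[0,0,0],0],[0.4,[0,0,0],0],[0.4,[0,0,0],0],[0.4,[0,0,0],0],[0.4,[0,0,60],0],[0.4,[0,0,120],0],[0.4,[0,0,143],0],[0.4,[0,0,149],0],[0.4,[0,0,149],0]]'
python3 - <<'E'
from h import *
st=status.get_state();p=st["eef_pos"]; s=optics.grab_frame("side"); w=optics.grab_frame("wrist"); t=optics.grab_frame("top")
for z in (0,-.014): print(pix(s,p+[0,0,z]))
print(pix(t,p))
h=np.hstack([w["color"][100:400,120:520],cv2.resize(s["color"][130:230,300:430],(390,300),interpolation=cv2.INTER_CUBIC)])
cv2.imwrite("pics/c3.png",h[:,:,::-1])
E
```

```text
t: 4.97
eef_pos: [0.518, -0.3544, 0.0243]
ee_rot: [-3.141, -0.0, -1.567]
force: [0.5, 0.6, 0.4]
width: 0.0612
gripper_force: 0.0
[359.98606858 185.39847308]
[359.67575517 188.92087373]
[421.75791007 240.7297151 ]
```

View pics/c3.png

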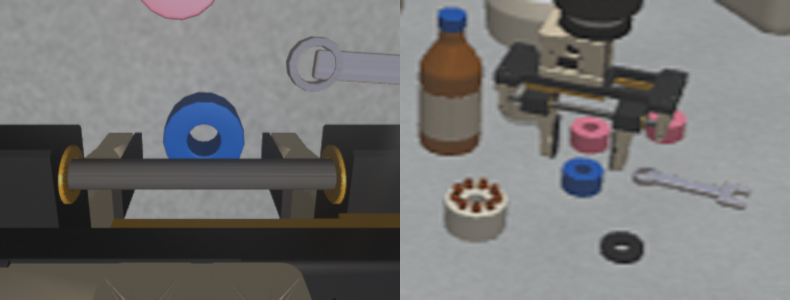

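The fingertips are clearly above the ring: in the side view they sit at about row 184 against the 189 I expected. So the tips are higher than the reading says. I'll feel downwards in small steps.

```bash
for i in 1; do python3 -m jog '[[0.4,[0,0,4],0],[0.4,[0,0,8],0],[0.4,[0,0,8],0],[0.4,[0,0,8],0]]'; done
python3 -m jog '[[0.4,[0,0,2],0],[0.4,[0,0,4],0],[0.4,[0,0,4],0]]'
python3 - <<'E'
from h import *
p=status.get_state()["eef_pos"]; s=optics.grab_frame("side"); w=optics.grab_frame("wrist")
print(pix(s,p-[0,0,.014]), blobs(w,(100,110,50),(125,255,255),200))
h=np.hstack([w["color"][100:400,120:520],cv2.resize(s["color"][160:210,327:392],(390,300),interpolation=cv2.INTER_CUBIC)])
cv2.imwrite("pics/c4.png",h[:,:,::-1])
E
```

```text
t: 5.62
eef_pos: [0.5174, -0.3541, 0.0157]
ee_rot: [3.141, 0.0, -1.567]
force: [-0.1, -0.4, -0.1]
width: 0.0614
gripper_force: 0.0
t: 6.0
eef_pos: [0.5173, -0.354, 0.0115]
ee_rot: [3.141, 0.0, -1.567]
force: [-0.7, -0.1, 0.0]
width: 0.0609
gripper_force: 0.0
[359.5703651  192.22777676] [([322.3, 233.5], [279, 203, 86, 56, 3504])]
```

View pics/c4.png

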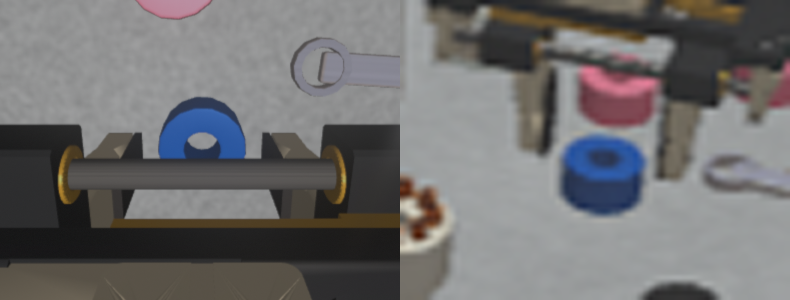

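The side crop shows the tips at (361,188) against the predicted 192, so they're about 11 mm higher than nominal and should now overlap the ring. I'll close here.

```bash
python3 -m jog '[[-1,[0,0,0],0],[-1,[0,0,0],0],[-1,[0,0,0],0],[-1,[0,0,0],0]]' 30
```

```text
t: 6.6
eef_pos: [0.5175, -0.3541, 0.0118]
ee_rot: [-3.142, -0.0, -1.567]
force: [0.4, -0.3, 0.8]
width: 0.0424
gripper_force: 30.0
```

```bash
python3 -m jog '[[-1,[0,0,-50],0],[-1,[0,0,-110],0],[-1,[0,0,-170],0],[-1,[0,0,-180],0],[-1,[0,0,-180],0],[-1,[0,0,-180],0]]'
python3 - <<'E'
from h import *
p=status.get_state()["eef_pos"]; s=optics.grab_frame("side"); w=optics.grab_frame("wrist")
u=pix(s,p).astype(int); print(u, blobs(w,(100,110,30),(125,255,255),100)); 
for b in blobs(s,(100,110,40),(125,255,255),40):print(b)
a=s["color"][u[1]-40:u[1]+35,u[0]-49:u[0]+49]
h=np.hstack([w["color"][100:400,120:520],cv2.resize(a,(392,300),interpolation=cv2.INTER_CUBIC)])
cv2.imwrite("pics/c5.png",h[:,:,::-1])
E
```

```text
t: 7.35
eef_pos: [0.5165, -0.3536, 0.1898]
ee_rot: [3.139, 0.001, -1.567]
force: [0.4, 0.4, -1.0]
width: 0.0428
gripper_force: 30.0
[364 140] [([45.7, 162.6], [11, 137, 71, 54, 3053]), ([322.6, 232.8], [280, 201, 85, 58, 3588]), ([74.3, 291.6], [64, 289, 22, 6, 117])]
([410.5, 112.8], [402, 105, 18, 16, 126])
([316.9, 136.1], [313, 133, 9, 8, 63])
([364.8, 140.9], [358, 135, 14, 13, 159])
([271.9, 205.9], [250, 187, 42, 32, 535])
```

View pics/c5.png

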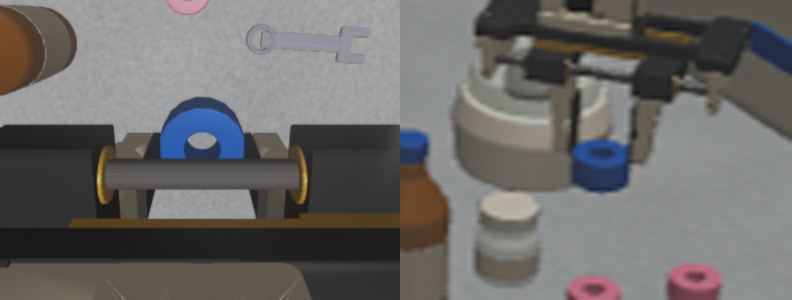

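The ring is held, but the grip looks high and shallow. I'll set it back down and probe the bench with the open fingers to find the true tip height.

```bash
python3 -m jog '[[-1,[0,0,60],0],[-1,[0,0,120],0],[-1,[0,0,165],0],[-1,[0,0,175],0],[-1,[0,0,177],0],[-1,[0,0,177],0],[-1,[0,0,178],0],[0.4,[0,0,178],0],[0.4,[0,0,178],0],[0.4,[0,0,178],0],[0.4,[0,0,178],0]]'
python3 -m jog '[[0.4,[0,0,3],0],[0.4,[0,0,5],0],[0.4,[0,0,5],0]]'
python3 -m jog '[[0.4,[0,0,2],0],[0.4,[0,0,4],0],[0.4,[0,0,4],0]]'
```

```text
t: 8.82
eef_pos: [0.5175, -0.3541, 0.0138]
ee_rot: [-3.142, 0.0, -1.567]
force: [-0.2, 0.2, 0.2]
width: 0.061
gripper_force: 0.0
t: 9.2
eef_pos: [0.5172, -0.354, 0.0084]
ee_rot: [3.141, 0.0, -1.567]
force: [0.3, 0.4, -0.3]
width: 0.0616
gripper_force: 0.0
t: 9.57
eef_pos: [0.5173, -0.3541, 0.0045]
ee_rot: [3.141, 0.0, -1.567]
force: [0.0, -0.3, -0.0]
width: 0.0614
gripper_force: 0.0
```

```bash
python3 -m jog '[[0.4,[0,0,2],0],[0.4,[0,0,4],0],[0.4,[0,0,4],0]]'
python3 -m jog '[[0.4,[0,0,1.5],0],[0.4,[0,0,3],0],[0.4,[0,0,3],0]]'
python3 - <<'E'
from h import *
w=optics.grab_frame("wrist");print(blobs(w,(100,110,50),(125,255,255),200))
E
```

```text
t: 9.95
eef_pos: [0.5173, -0.3541, 0.0005]
ee_rot: [3.141, 0.0, -1.567]
force: [-0.5, -0.2, 0.1]
width: 0.0614
gripper_force: 0.0
t: 10.32
eef_pos: [0.5173, -0.3541, -0.0024]
ee_rot: [3.141, 0.0, -1.567]
force: [0.1, -0.2, -0.4]
width: 0.0612
gripper_force: 0.0
[([321.2, 236.0], [274, 208, 93, 51, 3159]), ([320.0, 294.1], [287, 289, 66, 14, 647])]
```

```bash
python3 -m jog '[[0.4,[0,0,1],0],[0.4,[0,0,2],0],[0.4,[0,0,2],0]]'; python3 -m jog '[[-1,[0,0,0],0],[-1,[0,0,0],0],[-1,[0,0,0],0],[-1,[0,0,0],0]]' 30
python3 - <<'E'
from h import *
w=optics.grab_frame("wrist");print(blobs(w,(100,110,50),(125,255,255),200))
E
```

```text
t: 10.75
eef_pos: [0.5174, -0.3541, -0.0044]
ee_rot: [3.141, 0.0, -1.567]
force: [-0.9, -0.5, -1.0]
width: 0.0613
gripper_force: 0.0
t: 11.25
eef_pos: [0.5175, -0.3541, -0.0042]
ee_rot: [-3.141, -0.0, -1.567]
force: [-0.6, 0.7, 0.0]
width: 0.0443
gripper_force: 30.0
[([323.0, 236.0], [274, 208, 96, 51, 3234]), ([321.7, 294.9], [287, 289, 70, 16, 794])]
```

Grip is now deep, so the reading runs about 18 mm below the true tip height. Next I lift, carry the ring to above the spindle and look.

```bash
python3 -m jog '[[-1,[0,0,-50],0],[-1,[0,0,-110],0],[-1,[-40,0,-160],0],[-1,[-90,2,-190],0],[-1,[-145,4,-220],0],[-1,[-200,6,-240],0],[-1,[-260,8,-260],0],[-1,[-320,11,-264],0],[-1,[-380,14,-264],-0.06],[-1,[-430,17,-264],-0.12],[-1,[-480,20,-264],-0.2],[-1,[-516,23,-264],-0.25],[-1,[-516,23,-264],-0.25],[-1,[-516,23,-264],-0.25]]'
python3 - <<'E'
from h import *
st=status.get_state(); w=optics.grab_frame("wrist"); np.savez("pics/w6.npz",**w)
S=np.array([.4946,.1621,.068]); print(pix(w,S),pix(w,S+[0,0,.058]), st["eef_pos"],tool([.4946,.1621,.19],st))
cv2.imwrite("pics/w6.png",w["color"][:,:,::-1])
E
```

```text
t: 13.05
eef_pos: [0.4921, 0.1616, 0.2596]
ee_rot: [3.141, -0.0, -1.317]
force: [0.6, -0.6, -0.2]
width: 0.0443
gripper_force: 30.0
[319.42478112 174.73577031] [318.98369357 186.2239    ] [0.49211705 0.16158943 0.25963754] [ 0.1 -2.6 69.6]
```

View pics/w6.png

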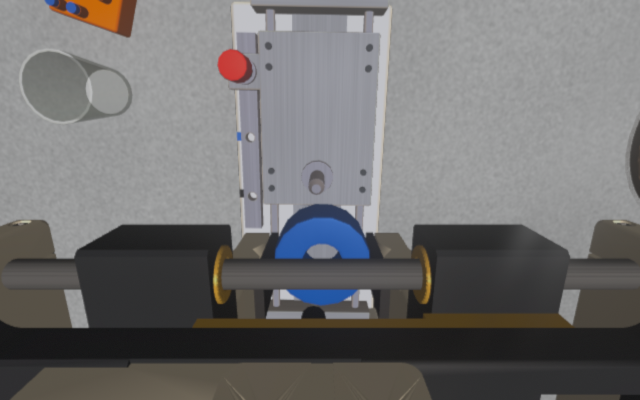

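The wrist view shows the spindle tip at about (316,187) and flange at (317,174), a little left of the predicted (319,186). The ring in hand is centred near column 322. I'll refine this numerically.

Run:
```python
from h import *
w=dict(np.load("pics/w6.npz")); g=cv2.cvtColor(w["color"],cv2.COLOR_RGB2GRAY)
for r in (162,168,174,179,183,186,189,192): print(r,g[r,296:340].tolist())
print("cols",g[176:198,316].tolist())
h=cv2.cvtColor(w["color"],cv2.COLOR_RGB2HSV); m=(h[...,1]>110)&(abs(h[...,0].astype(int)-112)<12)
for r in (215,225,235,245,250,295): x=np.where(m[r,260:390])[0]+260; print(r,x.min(),x.max(), [int(x[i]) for i in np.where(np.diff(x)>3)[0]],[int(x[i+1]) for i in np.where(np.diff(x)>3)[0]])
```

```text
162 [147, 149, 148, 146, 147, 149, 147, 145, 148, 150, 147, 143, 138, 129, 123, 123, 132, 135, 137, 141, 140, 140, 141, 141, 138, 128, 120, 119, 123, 129, 140, 148, 147, 147, 148, 149, 150, 151, 152, 151, 151, 150, 151, 151]
168 [147, 148, 148, 146, 146, 149, 141, 125, 129, 139, 142, 141, 142, 142, 142, 142, 142, 141, 141, 142, 142, 142, 142, 144, 144, 143, 144, 143, 141, 140, 142, 145, 144, 141, 134, 145, 150, 152, 152, 152, 151, 149, 151, 151]
174 [147, 149, 148, 146, 145, 140, 141, 142, 142, 142, 141, 140, 142, 140, 120, 92, 84, 83, 83, 83, 84, 85, 86, 87, 87, 88, 90, 107, 133, 139, 142, 144, 144, 144, 142, 143, 142, 149, 152, 151, 151, 150, 151, 150]
179 [147, 149, 148, 147, 146, 140, 140, 142, 142, 141, 141, 140, 138, 107, 87, 90, 95, 103, 106, 111, 113, 113, 113, 108, 100, 93, 89, 91, 118, 136, 142, 144, 145, 143, 142, 142, 143, 150, 152, 151, 151, 150, 150, 150]
183 [147, 149, 148, 147, 146, 149, 146, 142, 142, 141, 141, 137, 124, 107, 103, 104, 107, 110, 112, 115, 117, 118, 118, 118, 118, 118, 117, 110, 113, 134, 142, 144, 144, 143, 141, 138, 147, 151, 151, 151, 150, 149, 150
[... 212 characters left out ...]
50, 148, 150, 150]
189 [146, 149, 148, 147, 146, 149, 148, 145, 147, 148, 146, 141, 132, 103, 94, 110, 133, 136, 137, 137, 137, 137, 138, 138, 133, 116, 109, 115, 133, 141, 146, 146, 147, 148, 148, 149, 149, 150, 151, 152, 150, 148, 149, 149]
192 [147, 148, 149, 147, 146, 150, 149, 146, 146, 148, 146, 145, 147, 144, 128, 107, 101, 116, 126, 131, 133, 130, 129, 117, 108, 115, 131, 143, 147, 147, 148, 146, 147, 147, 148, 149, 149, 151, 150, 152, 150, 149, 149, 148]
cols [84, 86, 96, 113, 116, 116, 116, 117, 127, 136, 137, 137, 137, 137, 137, 137, 133, 119, 114, 139, 144, 145]
215 298 348 [] []
225 287 357 [] []
235 281 362 [] []
245 276 367 [312] [330]
250 275 369 [306] [338]
295 294 351 [] []
```

Run:
```python
from h import *
st=status.get_state(); p=st["eef_pos"]; s=optics.grab_frame("side"); g=cv2.cvtColor(s["color"],cv2.COLOR_RGB2GRAY); np.savez("pics/s7.npz",**s)
rc=np.array([p[0],p[1],.276]); print("pred ring",pix(s,rc)); print([b for b in blobs(s,(100,110,30),(125,255,255),60)])
S=np.array([.4946,.1621,0]); print("pred spindle tip/mid",pix(s,S+[0,0,.126]),pix(s,S+[0,0,.1]))
for r in range(264,296,3): print(r,g[r,300:336].tolist())
```

```text
pred ring [319.45735296 214.94018382]
[([270.7, 206.9], [250, 194, 41, 25, 503]), ([320.1, 214.7], [309, 205, 23, 21, 385])]
pred spindle tip/mid [316.80457136 267.32361472] [316.57674722 275.5530859 ]
264 [136, 136, 136, 138, 138, 138, 138, 125, 105, 91, 74, 77, 86, 102, 129, 141, 98, 61, 119, 141, 141, 140, 140, 139, 139, 138, 140, 141, 141, 142, 142, 142, 140, 139, 139, 139]
267 [136, 135, 135, 136, 137, 137, 137, 128, 130, 139, 136, 137, 138, 139, 139, 138, 141, 121, 125, 141, 140, 140, 140, 139, 139, 139, 140, 140, 141, 141, 140, 141, 140, 139, 138, 139]
270 [135, 134, 135, 137, 136, 137, 121, 118, 134, 137, 136, 136, 137, 138, 138, 138, 133, 101, 90, 119, 135, 140, 139, 138, 138, 139, 140, 141, 140, 139, 139, 140, 140, 138, 138, 139]
273 [134, 133, 135, 136, 136, 137, 124, 127, 137, 135, 136, 137, 137, 137, 139, 138, 109, 61, 74, 110, 134, 140, 139, 138, 139, 140, 140, 140, 140, 138, 139, 139, 139, 138, 138, 139]
276 [134, 134, 136, 136, 136, 121, 126, 139, 137, 135, 136, 137, 137, 137, 138, 141, 104, 72, 85, 106, 133, 140, 139, 139, 139, 140, 141, 141, 140, 139, 140, 139, 139,
[... 414 characters left out ...]
 135, 134, 135, 135, 136, 136, 138, 138, 134, 104, 82, 89, 85, 115, 136, 135, 134, 138, 142, 141, 140, 140, 139, 139, 139, 140, 140, 139, 140, 141]
288 [136, 138, 139, 121, 120, 136, 136, 134, 136, 136, 136, 136, 138, 138, 117, 103, 107, 122, 133, 133, 135, 136, 118, 126, 143, 142, 139, 139, 139, 139, 139, 140, 140, 140, 139, 142]
291 [137, 138, 138, 117, 118, 135, 134, 135, 136, 135, 136, 137, 137, 139, 116, 116, 129, 122, 117, 100, 87, 97, 126, 142, 142, 141, 140, 139, 139, 138, 140, 140, 139, 139, 140, 140]
294 [138, 138, 138, 132, 133, 136, 134, 135, 136, 136, 136, 137, 137, 121, 123, 136, 136, 135, 136, 139, 140, 140, 140, 142, 142, 140, 139, 139, 139, 138, 140, 140, 139, 139, 141, 124]
```

The side view and wrist view agree: the spindle is about 5 mm in −tool y from the ring, and roughly −1.5 mm in tool x. I'll lower to just above the tip and then feel down.

```bash
python3 -m jog '[[-1,[-1.5,-5,40],0],[-1,[-1.5,-5,90],0],[-1,[-1.5,-5,120],0],[-1,[-1.5,-5,132],0],[-1,[-1.5,-5,132],0],[-1,[-1.5,-5,132],0]]'
python3 -m jog '[[-1,[0,0,3],0],[-1,[0,0,5],0],[-1,[0,0,7],0],[-1,[0,0,9],0],[-1,[0,0,9],0]]'
```

```text
t: 13.9
eef_pos: [0.4978, 0.1648, 0.1292]
ee_rot: [-3.139, 0.001, -1.317]
force: [-0.3, -0.2, 0.3]
width: 0.0446
gripper_force: 30.0
t: 14.52
eef_pos: [0.4967, 0.1644, 0.1185]
ee_rot: [3.141, -0.0, -1.317]
force: [1.5, -0.5, -0.8]
width: 0.0445
gripper_force: 30.0
```

Run:
```python
from h import *
st=status.get_state(); print(st["force"],st["moment"])
w=optics.grab_frame("wrist"); g=cv2.cvtColor(w["color"],cv2.COLOR_RGB2GRAY); np.savez("pics/w8.npz",**w)
for r in range(236,262,3): print(r,g[r,300:344].tolist())
```

```text
[ 1.54824975 -0.52185335 -0.75190957] [0.03704595 0.09967965 0.01330087]
236 [89, 88, 88, 88, 88, 88, 88, 88, 88, 88, 88, 89, 88, 88, 88, 88, 88, 88, 88, 88, 88, 89, 88, 88, 88, 88, 88, 88, 89, 89, 89, 89, 90, 89, 89, 89, 90, 90, 90, 91, 91, 91, 91, 91]
239 [88, 87, 87, 87, 87, 87, 87, 87, 87, 87, 86, 87, 87, 87, 86, 86, 86, 86, 86, 86, 87, 87, 87, 87, 87, 86, 86, 87, 86, 87, 87, 87, 88, 87, 88, 88, 88, 88, 89, 89, 89, 89, 89, 89]
242 [86, 86, 86, 86, 86, 86, 85, 86, 86, 86, 85, 86, 85, 86, 85, 85, 83, 84, 84, 84, 84, 84, 85, 84, 84, 84, 84, 84, 84, 85, 85, 85, 86, 86, 86, 86, 86, 86, 87, 87, 87, 87, 87, 88]
245 [86, 85, 86, 86, 86, 86, 85, 85, 84, 83, 83, 82, 85, 100, 110, 118, 129, 131, 133, 134, 134, 133, 132, 133, 134, 134, 134, 132, 126, 113, 95, 86, 83, 83, 82, 83, 85, 85, 85, 86, 86, 86, 87, 87]
248 [84, 85, 85, 84, 85, 84, 83, 84, 98, 119, 120, 102, 92, 107, 130, 135, 134, 134, 134, 136, 136, 134, 135, 135, 135, 135, 136, 136, 134, 123, 108, 110, 125, 137, 131, 110, 88, 82, 82, 84, 85, 85, 86, 86]
251 [84, 84, 84, 82, 81, 72, 81, 130, 144, 145, 142, 141, 141, 133, 123, 126, 132, 134, 135, 136, 135, 134, 134, 135, 135, 135, 132, 133, 125, 129, 138, 143, 144, 144, 144, 144, 139, 108, 76, 74, 80, 83, 84, 85]
254 [85, 84, 82, 78, 62, 51, 49, 56, 83, 117, 134, 139, 141, 141, 140, 138, 139, 138, 138, 138, 138, 137, 138, 138, 137, 138, 138, 137, 135, 137, 140, 140, 140, 141, 138, 110, 72, 51, 48, 51, 70, 79, 82, 83]
257 [79, 77, 70, 54, 49, 48, 47, 48, 48, 48, 56, 75, 111, 125, 130, 130, 131, 130, 130, 130, 130, 129, 130, 130, 131, 132, 133, 130, 129, 129, 127, 124, 96, 84, 60, 49, 47, 47, 46, 46, 48, 59, 73, 77]
260 [50, 50, 50, 50, 50, 50, 51, 50, 50, 50, 51, 50, 51, 50, 50, 50, 51, 49, 51, 51, 50, 50, 50, 50, 50, 51, 50, 51, 50, 50, 50, 50, 51, 51, 51, 50, 50, 51, 51, 51, 51, 51, 51, 51]
```

Through the bore I can see the spindle tip, centred near column 321 against 322 for the bore. The tip has entered, so I continue down.

```bash
python3 -m jog '[[-1,[0,-0.5,3],0],[-1,[0,-0.5,6],0],[-1,[0,-0.5,9],0],[-1,[0,-0.5,12],0],[-1,[0,-0.5,12],0]]'
python3 - <<'E'
from station import status
s=status.get_state(); print(s["force"],s["moment"])
E
```

```text
t: 15.2
eef_pos: [0.4972, 0.1645, 0.1064]
ee_rot: [3.141, -0.0, -1.317]
force: [0.1, 0.2, 0.0]
width: 0.0443
gripper_force: 30.0
[0.12363767 0.19330071 0.02603167] [0.03601181 0.09334832 0.02987764]
```

```bash
python3 -m jog '[[-1,[0,0,6],0],[-1,[0,0,12],0],[-1,[0,0,18],0],[-1,[0,0,24],0],[-1,[0,0,30],0],[-1,[0,0,36],0],[-1,[0,0,39],0],[-1,[0,0,39],0]]'; python3 -m jog '[[-1,[0,0,1.5],0],[-1,[0,0,3],0],[-1,[0,0,4],0],[-1,[0,0,4],0]]'
```

```text
t: 16.2
eef_pos: [0.4972, 0.1645, 0.0675]
ee_rot: [3.141, -0.0, -1.317]
force: [-0.4, -0.2, -0.9]
width: 0.0447
gripper_force: 30.0
t: 16.7
eef_pos: [0.4973, 0.1646, 0.0638]
ee_rot: [-3.142, 0.0, -1.317]
force: [-0.2, 1.5, -0.4]
width: 0.0447
gripper_force: 30.0
```

```bash
python3 -m jog '[[-1,[0,0,0.7],0],[-1,[0,0,1.4],0],[-1,[0,0,1.4],0]]'
```

```text
t: 17.08
eef_pos: [0.4974, 0.1646, 0.0637]
ee_rot: [-3.141, -0.0, -1.316]
force: [-5.6, -0.9, 13.9]
width: 0.0442
gripper_force: 30.0
```

Seated: 14 N at the expected height. Release, rise and go to above the carousel.

```bash
python3 -m jog '[[0.3,[0,0,0],0],[0.3,[0,0,0],0],[0.3,[0,0,0],0],[0.3,[0,0,0],0],[0.5,[0,0,-30],0],[0.5,[0,0,-80],0],[0.7,[0,0,-130],0],[1,[30,0,-130],0.05],[1,[90,0,-130],0.1],[1,[150,0,-130],0.15],[1,[210,0,-130],0.2],[1,[270,0,-130],0.255],[1,[330,0,-120],0.255],[1,[390,0,-110],0.255],[1,[423,0,-100],0.255],[1,[423,0,-100],0.255],[1,[423,0,-100],0.255]]' 30
python3 - <<'E'
from h import *
st=status.get_state(); t=optics.grab_frame("top"); w=optics.grab_frame("wrist"); np.savez("pics/w9.npz",**w)
f=dict(np.load("pics/top0.npz"))
print("box edge x",ray(f,353,166,0),ray(f,353,163,.072),"bottle foot",ray(f,437,184,0.02))
print("spacer on spindle, top:",[(b,ray(t,*b[0],.092)) for b in blobs(t,(100,110,50),(125,255,255),60) if b[0][0]<300])
h=cv2.cvtColor(w["color"],cv2.COLOR_RGB2HSV); C=np.array([.6045,-.2445,.034]); u=pix(w,C).astype(int); print(u)
x0,y0=u[0]-70,max(u[1]-70,0)
a=h[y0:u[1]+60,x0:u[0]+70]; g=w["color"][y0:u[1]+60,x0:u[0]+70]
m=((a[...,0]<15)&(a[...,1]>110)).astype(np.uint8)
n,_,s,c=cv2.connectedComponentsWithStats(m); v=[(c[i]+[x0,y0]).round(1).tolist() for i in range(1,n) if s[i][4]>15]; print(v)
cv2.imwrite("pics/w9c.png",cv2.resize(w["color"][:,:,::-1],None,fx=1,fy=1))
E
```

```text
t: 19.2
eef_pos: [0.6034, -0.2447, 0.1621]
ee_rot: [3.141, 0.0, -1.572]
force: [0.6, -0.0, 0.0]
width: 0.0881
gripper_force: 0.0
box edge x [ 0.71505757 -0.18482961  0.        ] [ 0.70891033 -0.17908472  0.072     ] bottle foot [ 0.66328142 -0.39869412  0.02      ]
spacer on spindle, top: [(([210.9, 250.4], [201, 241, 20, 19, 232]), array([0.49674975, 0.16184791, 0.092     ]))]
[320 187]
[[320.3, 165.7], [304.8, 170.9], [336.0, 172.0], [296.1, 184.9], [343.7, 186.4], [298.9, 200.7], [340.2, 201.8], [311.3, 211.5], [327.3, 211.6]]
```

Nine vials are found, centred on (319.8,189.5), which puts the carousel within about 1.5 mm of the estimate; the spacer is on the spindle. Grasp the carousel.

```bash
python3 -m jog '[[1,[0,-1.3,50],0],[1,[0,-1.3,100],0],[1,[0,-1.3,135],0],[1,[0,-1.3,150],0],[1,[0,-1.3,152],0],[1,[0,-1.3,152],0],[-1,[0,-1.3,152],0],[-1,[0,-1.3,152],0],[-1,[0,-1.3,152],0],[-1,[0,-1.3,152],0],[-1,[0,-1.3,152],0]]' 30
```

```text
t: 20.68
eef_pos: [0.6053, -0.2449, 0.011]
ee_rot: [-3.141, -0.0, -1.572]
force: [-0.5, 0.6, 5.4]
width: 0.0655
gripper_force: 30.0
```

```bash
python3 -m jog '[[-1,[0,0,-30],0],[-1,[0,0,-80],0],[-1,[0,0,-130],0],[-1,[-30,8,-165],0],[-1,[-85,22,-165],0],[-1,[-140,37,-165],0],[-1,[-195,51,-165],-0.05],[-1,[-250,66,-165],-0.1],[-1,[-305,80,-165],-0.15],[-1,[-360,95,-165],-0.2],[-1,[-395,104,-160],-0.25],[-1,[-409.5,108,-152],-0.255],[-1,[-409.5,108,-148],-0.255],[-1,[-409.5,108,-148],-0.255],[-1,[-409.5,108,-148],-0.255]]'
python3 - <<'E'
from h import *
st=status.get_state(); print(st["force"],tool([.4974,.1646,.103],st))
w=optics.grab_frame("wrist"); g=cv2.cvtColor(w["color"],cv2.COLOR_RGB2GRAY)
h=cv2.cvtColor(w["color"],cv2.COLOR_RGB2HSV)
m=((h[...,0]<15)&(h[...,1]>110)).astype(np.uint8); m[300:]=0;m[:150]=0;m[:,:240]=0;m[:,400:]=0
n,_,s,c=cv2.connectedComponentsWithStats(m); print([c[i].round(1).tolist() for i in range(1,n) if s[i][4]>20])
for r in range(228,258,3): print(r,g[r,300:344].tolist())
cv2.imwrite("pics/w10.png",cv2.resize(w["color"][150:350,180:460,::-1],None,fx=2.5,fy=2.5))
E
```

```text
t: 22.55
eef_pos: [0.4976, 0.1638, 0.1584]
ee_rot: [3.141, -0.0, -1.318]
force: [-0.3, -0.3, -1.7]
width: 0.0659
gripper_force: 30.0
[-0.31261687 -0.30455429 -1.68129905] [-0.9  0.  55.4]
[[323.6, 221.4], [292.0, 231.0], [354.3, 233.2], [276.2, 251.5], [369.3, 254.3], [281.0, 293.5], [360.9, 294.5], [305.3, 295.8], [335.9, 296.2]]
228 [107, 93, 73, 70, 114, 170, 181, 183, 182, 183, 182, 181, 160, 118, 102, 99, 96, 78, 61, 55, 55, 54, 54, 55, 55, 55, 55, 55, 58, 67, 89, 100, 102, 110, 152, 177, 182, 182, 182, 182, 183, 176, 109, 66]
231 [102, 103, 98, 78, 106, 168, 182, 182, 182, 183, 182, 182, 182, 182, 176, 134, 112, 103, 99, 97, 91, 82, 79, 77, 77, 82, 85, 96, 99, 103, 118, 137, 151, 174, 182, 182, 182, 182, 182, 182, 182, 176, 111, 70]
234 [97, 101, 98, 92, 150, 177, 182, 182, 182, 183, 182, 182, 182, 182, 182, 182, 182, 181, 177, 159, 145, 140, 145, 145, 145, 145, 145, 154, 173, 179, 181, 182, 182, 182, 182, 182, 182, 182, 182, 182, 182, 177, 122, 89]
237 [99, 98, 112, 166, 180, 182, 182, 182, 182, 182, 182, 182, 182, 182, 182, 182, 182, 182, 183, 182, 182, 182, 182, 182, 182, 18
[... 663 characters left out ...]
134, 134, 136, 137, 134, 133, 135, 137, 137, 138, 139, 146, 160, 175, 180, 182, 182, 182, 182, 182, 182]
249 [182, 182, 181, 182, 181, 177, 150, 108, 91, 90, 89, 92, 104, 113, 122, 123, 127, 132, 133, 133, 133, 133, 133, 134, 134, 135, 135, 132, 124, 125, 122, 108, 91, 85, 83, 82, 89, 122, 162, 176, 181, 181, 181, 182]
252 [182, 182, 181, 177, 142, 102, 89, 89, 89, 89, 90, 90, 90, 90, 90, 89, 89, 90, 90, 90, 90, 91, 92, 90, 88, 87, 87, 86, 86, 85, 84, 85, 84, 84, 84, 82, 82, 81, 84, 118, 166, 178, 181, 182]
255 [182, 181, 176, 133, 97, 89, 89, 89, 90, 90, 89, 90, 90, 91, 90, 89, 89, 89, 89, 88, 88, 87, 87, 86, 86, 86, 85, 85, 85, 85, 84, 84, 84, 84, 83, 83, 82, 81, 81, 78, 93, 153, 176, 181]
```

View pics/w10.png

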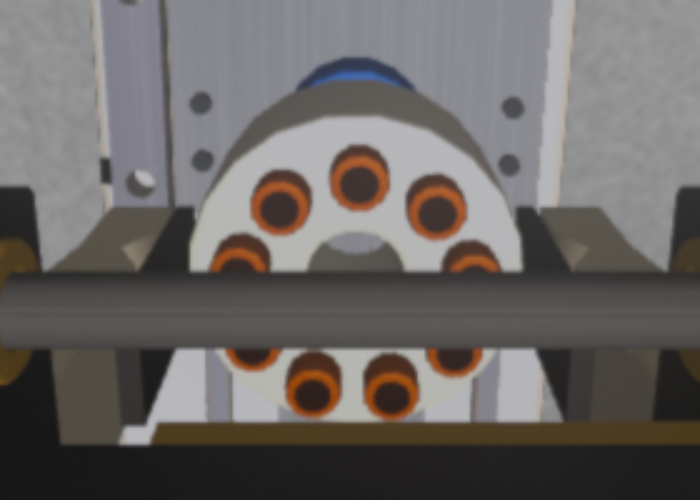

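The carousel is held level and centred between the jaws (bore near column 322), with the spacer visible beneath. Lowering, with force checks.

```bash
python3 -m jog '[[-1,[0.5,0,8],0],[-1,[0.5,0,16],0],[-1,[0.5,0,20],0],[-1,[0.5,0,24],0],[-1,[0.5,0,24],0]]'; python3 -m jog '[[-1,[0,0,3],0],[-1,[0,0,6],0],[-1,[0,0,9],0],[-1,[0,0,9],0]]';python3 - <<'E'
from station import status
s=status.get_state(); print(s["force"],s["moment"])
E
```

```text
t: 23.22
eef_pos: [0.4973, 0.1642, 0.134]
ee_rot: [3.141, -0.0, -1.317]
force: [0.6, -0.4, -1.1]
width: 0.0659
gripper_force: 30.0
t: 23.72
eef_pos: [0.4973, 0.1642, 0.1251]
ee_rot: [3.141, -0.0, -1.317]
force: [-0.6, 0.6, -2.1]
width: 0.0659
gripper_force: 30.0
[-0.58267158  0.56765965 -2.11355405] [ 0.03119225  0.12065322 -0.05742775]
```

Free past the taper. The seated reading should be about 0.103.

```bash
python3 -m jog '[[-1,[0,0,5],0],[-1,[0,0,10],0],[-1,[0,0,15],0],[-1,[0,0,19],0],[-1,[0,0,19],0]]'; python3 -m jog '[[-1,[0,0,1],0],[-1,[0,0,2],0],[-1,[0,0,3],0],[-1,[0,0,3],0]]'
```

```text
t: 24.35
eef_pos: [0.4972, 0.1641, 0.1059]
ee_rot: [3.141, -0.0, -1.317]
force: [-0.2, -0.6, -1.3]
width: 0.0657
gripper_force: 30.0
t: 24.85
eef_pos: [0.4974, 0.1643, 0.1033]
ee_rot: [3.141, -0.0, -1.317]
force: [0.1, 0.8, -1.9]
width: 0.0656
gripper_force: 30.0
```

```bash
python3 -m jog '[[-1,[0,0,0.7],0],[-1,[0,0,1.4],0],[-1,[0,0,1.4],0]]'
```

```text
t: 25.22
eef_pos: [0.4976, 0.1644, 0.103]
ee_rot: [-3.141, -0.0, -1.316]
force: [-3.7, 0.1, 9.0]
width: 0.0655
gripper_force: 30.0
```

```bash
python3 -m jog '[[1,[0,0,0],0],[1,[0,0,0],0],[1,[0,0,0],0],[1,[0,0,0],0],[1,[0,0,-30],0],[1,[0,0,-70],0],[0.6,[30,-20,-75],0],[0.3,[80,-55,-75],0],[0.3,[110,-78,-75],0],[0.3,[110,-78,-75],0],[0.3,[110,-78,-75],0]]' 30
python3 - <<'E'
from h import *
st=status.get_state(); w=optics.grab_frame("wrist"); t=optics.grab_frame("top")
h=cv2.cvtColor(w["color"],cv2.COLOR_RGB2HSV); m=((h[...,0]<6)|(h[...,0]>174))&(h[...,1]>140)&(h[...,2]>60); m=m.astype(np.uint8)
n,_,s,c=cv2.connectedComponentsWithStats(m); print([(c[i].round(1).tolist(),s[i].tolist(),ray(w,*c[i],.110)) for i in range(1,n) if s[i][4]>100])
print(tool([.6005,.0778,.084],st), pix(w,np.array([*st["eef_pos"][:2],.110])))
S=np.array([.4973,.1645,.126]); 
h=cv2.cvtColor(t["color"],cv2.COLOR_RGB2HSV)[235:268,190:228]; print(((h[...,2]>118)).sum()); np.savez("pics/t11.npz",**t)
E
```

```text
t: 26.6
eef_pos: [0.6002, 0.0773, 0.1765]
ee_rot: [3.141, 0.0, -1.317]
force: [-1.2, 0.3, 0.7]
width: 0.0572
gripper_force: 0.0
[([324.2, 204.4], [307, 188, 35, 34, 942], array([0.59867   , 0.07542281, 0.11      ]))]
[-0.4 -0.5 92.5] [321.56390039 206.27594315]
808
```

```bash
python3 -m jog '[[0.3,[1,1.5,40],0],[0.3,[1,1.5,75],0],[0.3,[1,1.5,86],0],[0.3,[1,1.5,92],0],[0.3,[1,1.5,92],0]]'; python3 -m jog '[[-1,[0,0,0],0],[-1,[0,0,0],0],[-1,[0,0,0],0],[-1,[0,0,0],0],[-1,[0,0,0],0]]' 40
```

```text
t: 27.32
eef_pos: [0.5999, 0.0765, 0.0858]
ee_rot: [-3.14, 0.0, -1.316]
force: [0.3, -0.7, 0.5]
width: 0.0571
gripper_force: 0.0
t: 27.95
eef_pos: [0.5989, 0.0759, 0.0852]
ee_rot: [3.141, -0.0, -1.317]
force: [-4.6, -0.1, 5.7]
width: 0.0263
gripper_force: 40.0
```

```bash
python3 -m jog '[[-1,[0,0,-3],0],[-1,[0,0,-6],0],[-1,[0,0,-9],0],[-1,[0,0,-12],0],[-1,[0,0,-12.5],0],[-1,[0,0,-12.5],0]]'
```

```text
t: 28.7
eef_pos: [0.5988, 0.0759, 0.0971]
ee_rot: [3.14, 0.0, -1.317]
force: [-1.0, -1.0, -9.1]
width: 0.0271
gripper_force: 40.0
```

```bash
python3 -m jog '[[-1,[-5,0,0],0],[-1,[-12,0,0],0],[-1,[-20,0,0],0],[-1,[-28,0,0],0],[-1,[-36,0,0],0],[-1,[-44,0,0],0],[-1,[-52,0,0],0],[-1,[-60,0,0],0],[-1,[-66,0,0],0],[-1,[-70,0,0],0],[-1,[-70,0,0],0],[-1,[-70,0,0],0]]'
python3 - <<'E'
import numpy as np
from station import status
s=status.get_state(); print(s["eef_pos"], np.linalg.norm(s["eef_pos"][:2]-[.5988,.0759]),s["force"],s["moment"])
E
```

```text
t: 30.2
eef_pos: [0.5821, 0.1445, 0.0976]
ee_rot: [-3.141, 0.001, -1.317]
force: [0.8, 0.9, -8.5]
width: 0.0268
gripper_force: 40.0
[0.58213009 0.14450719 0.0976488 ] 0.07060334399320838 [ 0.77652612  0.85178306 -8.45207268] [ 0.75646194  0.24762387 -0.02100441]
```

```bash
python3 -m jog '[[-1,[0.3,0,2],0],[-1,[0.3,0,4],0],[-1,[0.3,0,6],0],[-1,[0.3,0,6],0]]'
```

```text
t: 30.7
eef_pos: [0.5823, 0.1437, 0.0915]
ee_rot: [-3.141, 0.0, -1.317]
force: [0.6, 3.1, -7.7]
width: 0.0269
gripper_force: 40.0
```

The force is still the spring pulling down below 10 mm lift, so the pin is entering the hole. Lower the rest.

```bash
python3 -m jog '[[-1,[0,0,2],0],[-1,[0,0,4],0],[-1,[0,0,6],0],[-1,[0,0,7],0],[-1,[0,0,7],0],[-1,[0,0,7],0]]'
```

```text
t: 31.45
eef_pos: [0.5824, 0.1437, 0.0853]
ee_rot: [-3.14, -0.0, -1.317]
force: [-0.4, 0.7, 4.2]
width: 0.0267
gripper_force: 40.0
```

Reading 0.0853 matches the pin-down value before the lift (0.0852), and travel is 69.8 mm. Quick numeric check of the carousel before handing in.

Run:
```python
from h import *
t=optics.grab_frame("side"); st=status.get_state()
S=np.array([.4973-.0177,.1645+.0677,.126]); print("pred carousel top",pix(t,S),pix(t,S-[0,0,.034]))
h=cv2.cvtColor(t["color"],cv2.COLOR_RGB2HSV); m=((h[...,0]<14)&(h[...,1]>110)&(h[...,2]>40)).astype(np.uint8)
n,_,s,c=cv2.connectedComponentsWithStats(m); print([(c[i].round(1).tolist(),int(s[i][4])) for i in range(1,n) if s[i][4]>6 and 280<c[i][0]<350])
print([b for b in blobs(t,(100,110,30),(125,255,255),20) if 280<b[0][0]<350], st["qd"].round(4),st["width"],st["gripper_force"])
```

```text
pred carousel top [312.90768883 290.33626878] [312.66805464 301.2347425 ]
[([284.9, 262.1], 144), ([321.6, 289.5], 45), ([302.1, 289.0], 16), ([315.5, 297.6], 13)]
[] [ 0.0003 -0.0007  0.0003 -0.      0.0006  0.    ] 0.026718525588126475 40.00194847583771
```

```bash
python3 -c "
from station import order; print(order.job_done())"
```

```text
the job is handed in; nothing more can be done
None
```

I handed the job in after about 32 s of robot time: the spacer and then the carousel are home on the spindle, and the carriage moved about 70 mm to the next hole. The pin reads fully down there, and the red knob is still gripped at 40 N; the hand-in returned no verdict.

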